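# Square the assay plate in its nest and check two taught wells

### The arm

A 6-joint arm with a two-finger parallel gripper is mounted at the origin on a cart in front of the work surface, level with it; the furniture and walls round the work are solid. World frame = base frame: x ahead of the robot, y to its left, z up, the work surface at z = 0. Lengths are in m, angles in rad, forces in N, time in s.
With the tool pointing down it reaches from about 0.25 to 0.775 m from the base axis. Payload 4 kg.
Tool frame: the origin (TCP) lies on the centre line of the jaws, within the pads' length; the fingertips stand 22 mm ahead of it and the grasp point (between the pads) lies 3 mm ahead of it; z points along the fingers, y is the line along which they close (so a half turn about z gives the same grasp; the last joint's range is limited). The gripper opens to 94 mm and grips with 3 to 60 N. Pads are 16 mm wide; open, the fingers measure 119 mm over their backs; the gripper's body (75 mm by 177 mm) begins 78 mm behind the grasp point.
Start: joints at [1.188, 0.087, 1.371, -0, 1.684, -0.103], TCP at [0.152, 0.529, 0.228] pointing down, gripper open.
Joint ranges: [-3.1, 3.1], [-0.76, 2.03], [0.27, 2.55], [-1.08, 4.22], [0.17, 2.65], [-2.57, 2.57]. Speed limits (rad/s): [2.79, 2.79, 3.14, 3.14, 3.14, 3.14].

### API

Orientations are given as a unit quaternion [w, x, y, z].
In Python, from cell import sensors, cams, r gives the robot as it stands.
- The arm moves only by the tool play_rows, never from a script. Its arguments are lists of equal length, an entry for each row: "slide": the shift along the world's x, y, z each as a share of 0.3 m, from -1 to 1, a list of three; "angular": the turn, a rotation vector about the world's x, y, z each as a share of 120 degrees, from -1 to 1, a list of three; "fingers": the opening, from 0 (shut) to 1 (fully open). A call has 1 to 20 rows; each row is the pose to reach, as a shift and turn from the pose commanded when the call began; what a row does not reach only later rows make up. A row lasts 1/12 s, in which the tool goes at most 41.7 mm and 7.16 degrees, less where a joint would pass 70% of its speed; a pose out of reach is approached as far as the arm can. A call with a number of a shift or a turn outside -1 to 1 is refused whole. A call with a gripper value outside its range is refused whole. The fingers move at their own pace and stop on an object; "newtons" is the grip in N (left out, the last holds). Time passes only in rows, so rows that repeat a pose let the fingers close. It gives the time, the measured TCP pose, the force, the opening and the grip force at its end, in the units of the state.
- sensors.state(): the state, without advancing time (a new reading comes with each control period).
- cams.grab_frame(name): name is "scene" or "top"; returns the picture (420x560x3 uint8, red, green, blue); there is no depth.
- cams.camera_model(name): a dict with "intrinsics" (3x3 intrinsics, pixels), "k1" (the pictures are not rectified: a ray, as slopes to the right and down, at radius r is drawn at 1 + k1 r^2 times it, then the intrinsics apply), "rvec" (rotation vector, rad) and "tvec" (3), from world to camera coordinates, as OpenCV has them. Camera axes: x right, y down, z forward; pixel columns grow to the right and rows downward; lengths in m; the calibration is good to about 2 mm. A picture is of the moment at which its call begins. camera_model takes no time and is no camera call.
- r.finish_job(): hands the job in; it is judged then, once.
The state is a dict: "clock": time; "q": joint angles; "joint_velocities": joint speeds; "tau": joint torques, N m; "tcp_pos": TCP position; "orientation": TCP orientation; "contact_force": force on the tool from outside, world axes, zero at the start; "wrist_torque": the same for the moment, N m; "opening": finger opening in m; "gripper_force": force on a finger pad.
Only numpy, scipy, OpenCV 4.12 (cv2) and the standard library are available. Lean on these libraries where they do the work, as an engineer would, in place of code of your own. Each camera call takes 0.05 s, during which the arm holds its last target. There are 200 camera calls.

### The job

Push the black sliding corner clamp of the plate nest fully home with the fingertips, so that it drives the assay plate square into the nest's fixed corner; do not touch the plate yourself. Then check the two taught positions: bring the fingertips a centimetre or two above the corner well next to the nest's fixed corner and point at it for about two seconds without contact, then do the same at the diagonally opposite corner well, next to the clamp. Leave the clamp home, the plate seated and the other things on the bench where they are.

Things in the scene. Friction and masses are not known exactly. Their poses are not given: they have to be found in the camera images.
- nest: Aluminium plate nest, fixed to the bench: a 123 x 165 mm base 6 mm thick with a low fence (top 16 mm above the bench) along its +x long side and another along its +y short side; the fences make the fixed corner at +x, +y. A guide for the clamp runs out from the opposite corner (-x, -y), at 45 degrees to the sides. Origin: at bench height, under the centre of the seated plate; z up.
- plate: Clear 96-well assay plate, 86 x 128 x 14 mm (x, y, z), about 60 g, loose on the nest's slippery base, at first some mm away from both fences and a little crooked. Origin: centre of its underside. Seated: its origin stands at x = 0, y = 0, z = 6 mm in the nest's frame, with the axes parallel. It is moved only by the clamp.
- clamp (a joint): Slide of the black corner clamp, m: 0 = fully open, 0.026 = fully home against its stop; it moves along the nest's diagonal direction (+x, +y) / sqrt 2 of the nest's frame. It runs with about 3 N of friction and stays where it is left. Its V-shaped jaw (top 16 mm above the bench) takes the plate's corner and leaves it 0.4 mm of play when home.
- tab (a point): Centre of the rear face of the clamp's upright push tab, 30 mm above the bench. The tab is 40 mm wide across the slide, 6 mm thick, and reaches from 7 to 49 mm above the bench; its rear face looks away from the plate and is the face to push. Site axes: x = direction in which the clamp slides home, z up. Behind the tab there is only the flat guide (up to 13 mm above the bench). When home, the tab stands about 70 mm from the nearest corner well.
- well_fixed (a point): The well's centre on the plate's upper face (14 mm above the plate's underside; seated, 20 mm above the bench); wells are 7 mm across on a 9 mm grid. The corner well next to the fixed corner, where the two fences meet.
- well_clamp (a point): The well's centre on the plate's upper face (14 mm above the plate's underside; seated, 20 mm above the bench); wells are 7 mm across on a 9 mm grid. The corner well diagonally opposite, next to the clamp's jaw.
- spare_plate: Bystander: spare assay plate, 86 x 128 x 14 mm, on the bench left of the nest. Origin: centre of its underside.
- spare_plate_top: Bystander: a second spare plate, stacked on the first. Origin: centre of its underside.
- film_box: Bystander: white and blue carton, 52 x 125 x 52 mm. Origin: centre of its underside.
- tape: Bystander: roll of tape lying flat, 96 mm across, 25 mm high. Origin: centre of its underside.
- marker: Bystander: marker pen, 135 mm long, 16 mm thick. Origin: centre of its underside.
- pen: Bystander: blue ballpoint pen, 145 mm long, 9 mm thick, beside the nest's short fence. Origin: centre of its underside.
- forceps: Bystander: steel forceps, 127 mm long, 9 mm high, on the bench beside the nest's -y side. Origin: centre of its underside.

How it is judged:
On the way, in this order (a step that is already met when the one before it is completed fails the run):
1. the clamp is pushed home and the plate is seated square in the fixed corner (value of joint clamp above 0.0245 m and x of plate in the frame of nest between -0.0025 and 0.0025 m and y of plate in the frame of nest between -0.0025 and 0.0025 m and z of plate in the frame of nest below 0.009 m and angle between the x axis of plate and the x axis of nest, either way round below 0.03 rad and angle between plate's own z axis and vertical below 0.05 rad), for 0.2 s.
2. the fingertips point at the corner well by the fixed corner and dwell there (horizontal distance between the grasp point and well_fixed below 0.005 m and z of the grasp point in the frame of well_fixed between 0.01 and 0.055 m), for 1.8 s.
3. the fingertips point at the diagonally opposite corner well, by the clamp, and dwell there (horizontal distance between the grasp point and well_clamp below 0.005 m and z of the grasp point in the frame of well_clamp between 0.01 and 0.055 m), for 1.8 s.
At the end, for the whole second after the job is handed in: Clamp within 1.5 mm of its stop, plate flat and at rest within 2.5 mm and 0.03 rad of its seat, after the fingertips dwelt 1.8 s within 5 mm (horizontally) of each named well, fixed corner first, the middle of the finger pads at most 55 mm above it (all of step 1 and linear speed of plate below 0.01 m/s); the robot touches nothing.
It fails at once if the robot touches the assay plate (contact force between any of the arm, the fingers and plate above 0.3 N).
It fails at once if the assay plate is lifted or tipped (z of plate in the frame of nest above 0.012 m or angle between plate's own z axis and vertical above 0.12 rad).
It fails at once if a bystander is moved by more than 15 mm (distance of any of spare_plate, spare_plate_top, film_box, tape, marker, pen, forceps from where it was at the start of the episode above 0.015 m).
It also fails if it takes over 58 s, if anything falls off the work surface, if the arm or the gripper's body presses on something with over 40 N, if the wrist force passes 120 N, or if a joint passes its speed limit or range.

## Working session

There is one attempt and no reset: what is moved stays moved. The work goes in short steps, Python scripts to look and compute and a tool call to move; the robot and the scene stay as the last step left them, time stands still between calls to the robot, and variables do not carry over. Pictures are saved under pics/ and viewed, at most 10 in all, crops included, and the job is handed in when it is done.

Besides the shell and the picture viewer there is one more tool, called after "Call:" as name(argument=value, ...) on one line, values as JSON. play_rows: Moves the arm, as the interface text tells. Its arguments: {"type":"object","properties":{"slide":{"type":"array","items":{"type":"array","items":{"type":"number","minimum":-1,"maximum":1}}},"angular":{"type":"array","items":{"type":"array","items":{"type":"number","minimum":-1,"maximum":1}}},"fingers":{"type":"array","items":{"type":"number"}},"newtons":{"type":"number"}},"required":["slide","angular","fingers"]}

```bash
mkdir -p pics; cat > h.py <<'E'
import numpy as np,cv2
from cell import sensors,cams,r
def model(n):
    m=cams.camera_model(n);K=np.array(m["intrinsics"]);R=cv2.Rodrigues(np.array(m["rvec"],float))[0];t=np.array(m["tvec"],float).ravel()
    return K,np.array([m["k1"],0,0,0,0.]),R,t
def back(n,uv,z):
    K,d,R,t=model(n);p=cv2.undistortPoints(np.array(uv,float).reshape(-1,1,2),K,d).reshape(-1,2)
    c=-R.T@t;D=np.c_[p,np.ones(len(p))]@R
    s=(np.broadcast_to(z,len(p))-c[2])/D[:,2];return c+s[:,None]*D
def proj(n,P):
    K,d,R,t=model(n);return cv2.projectPoints(np.array(P,float).reshape(-1,1,3),cv2.Rodrigues(R)[0],t,K,d)[0].reshape(-1,2)
def save(n,f,crop=None,k=1):
    im=cams.grab_frame(n)[:,:,::-1]
    if crop: x,y,w,h=crop;im=im[y:y+h,x:x+w]
    cv2.imwrite("pics/"+f,cv2.resize(im,None,fx=k,fy=k,interpolation=cv2.INTER_CUBIC))
E
python3 - <<'E'
from h import *
for n in("scene","top"):
    save(n,n+"0.png");K,d,R,t=model(n);print(n,K.round(1).tolist(),d[0],(-R.T@t).round(3),R.round(2).tolist())
print(sensors.state())
E
```

```text
scene [[411.1, 0.0, 283.7], [0.0, 411.1, 214.2], [0.0, 0.0, 1.0]] -0.059720837134229966 [0.075 0.827 0.469] [[-0.84, -0.54, 0.03], [-0.25, 0.34, -0.91], [0.48, -0.77, -0.42]]
top [[393.5, 0.0, 286.7], [0.0, 393.5, 211.0], [0.0, 0.0, 1.0]] 0.00858938395492613 [0.306 0.043 1.196] [[-0.03, -1.0, -0.0], [-0.98, 0.03, -0.21], [0.21, -0.0, -0.98]]
{'clock': 0.1, 'q': array([ 1.18792113e+00,  8.79649457e-02,  1.37207029e+00, -3.42873777e-05,
        1.68359500e+00, -1.03112793e-01]), 'joint_velocities': array([ 8.61294172e-04, -1.33039569e-03, -3.09637540e-03,  1.68778658e-03,
        4.70281606e-04,  8.26053985e-05]), 'tau': array([ 2.65157338e-03, -3.41254807e+01, -3.03300297e+01,  7.20184436e-02,
        3.04261968e-02, -8.38076403e-05]), 'tcp_pos': array([0.15172872, 0.52820476, 0.226392  ]), 'orientation': array([-2.28595096e-04,  1.39427298e-01,  9.90231786e-01, -9.92961121e-04]), 'contact_force': array([-0.07989339, -0.17777649, -0.72682388]), 'wrist_torque': array([0.01547264, 0.05196218, 0.03403109]), 'gripper_force': 0.0, 'opening': 0.09414268146820792}
```

View pics/top0.png

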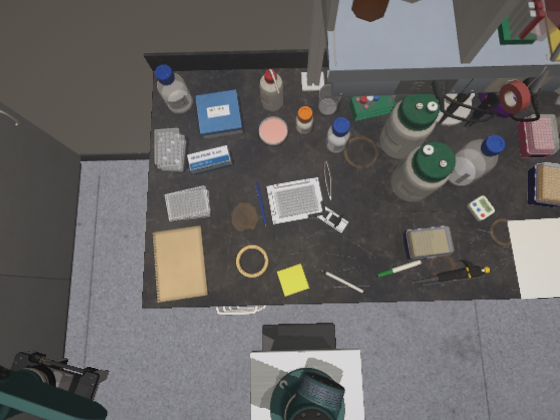

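View pics/scene0.png

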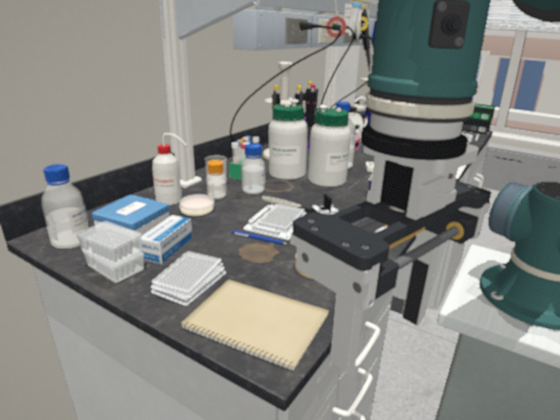

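The top view shows the nest at about (296,200), the clamp tab near (333,220), the pen at (262,203), and the forceps at (327,180). In the scene view the arm hides the clamp. I'll enlarge the nest next.

```bash
python3 - <<'E'
from h import *
save("top","c0.png",(250,155,110,90),7)
E
```

```text
(no output)
```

View pics/c0.png

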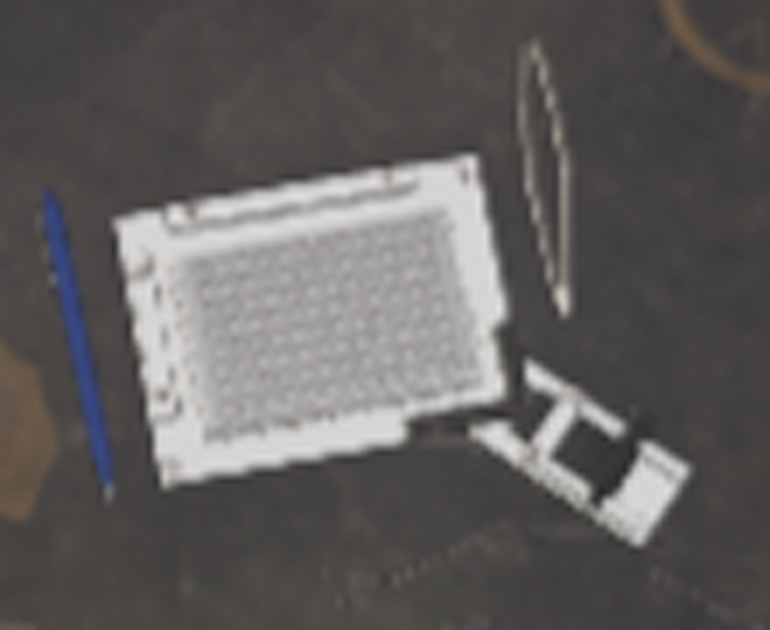

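The crop is clear. The base corners are at about (115,220), (476,155) and (165,487). The tab is the dark band from (645,430) to (600,500), and the guide end runs from (690,465) to (640,545).

```bash
python3 - <<'E'
from h import *
def b(pts,z): 
    p=(np.array(pts,float)+.5)/7-.5+[250,155]; return back("top",p,z)
B=b([(115,220),(476,155),(165,487)],[.016,.016,.006]);print(B.round(4))
x=B[1]-B[0];y=B[2]-B[0];print(np.linalg.norm(x[:2]),np.linalg.norm(y[:2]))
ey=-x[:2]/np.linalg.norm(x[:2]);print("yaw from long",np.degrees(np.arctan2(-ey[0],ey[1])),"from short",np.degrees(np.arctan2(-y[1],-y[0])))
print("guide end",b([(690,465),(640,545)],.013).round(4))
print("tab top",b([(645,430),(600,500)],.049).round(4))
print("dark wells region corners",b([(180,262),(447,208),(480,382),(207,443)],.02).round(4))
E
```

```text
[[ 0.6405  0.1019  0.016 ]
 [ 0.6662 -0.0596  0.016 ]
 [ 0.5213  0.0824  0.006 ]]
0.16361887853495954 0.12083307322859484
yaw from long 9.03320969046976 from short 9.314286370706705
guide end [[ 0.5236 -0.1472  0.013 ]
 [ 0.4889 -0.1235  0.013 ]]
tab top [[ 0.5326 -0.1232  0.049 ]
 [ 0.503  -0.1026  0.049 ]]
dark wells region corners [[ 0.6194  0.0734  0.02  ]
 [ 0.6409 -0.0454  0.02  ]
 [ 0.5617 -0.0566  0.02  ]
 [ 0.5377  0.0633  0.02  ]]
```

Call:
play_rows(slide=[[0.5, -1, 0], [0.5, -1, 0], [0.5, -1, 0], [0.5, -1, 0], [0.5, -1, 0], [0.5, -1, 0], [0.5, -1, 0], [0.5, -1, 0], [0.5, -1, 0], [0.5, -1, 0]], angular=[[0, 0, -0.165], [0, 0, -0.165], [0, 0, -0.165], [0, 0, -0.165], [0, 0, -0.165], [0, 0, -0.165], [0, 0, -0.165], [0, 0, -0.165], [0, 0, -0.165], [0, 0, -0.165]], fingers=[0, 0, 0, 0, 0, 0, 0, 0, 0, 0], newtons=10)

```text
clock: 0.98
tcp_pos: [0.3027, 0.2269, 0.2274]
orientation: [-0.0, 0.311, 0.951, 0.0]
contact_force: [-0.1, -0.2, -1.3]
opening: 0.0309
gripper_force: 0.0
```

Call:
play_rows(slide=[[0.5, -1, 0], [0.5, -1, 0], [0.5, -1, 0], [0.5, -1, 0], [0.5, -1, 0], [0.5, -1, 0], [0.5, -1, 0], [0.5, -1, 0], [0.5, -1, 0], [0.5, -1, 0]], angular=[[0, 0, 0], [0, 0, 0], [0, 0, 0], [0, 0, 0], [0, 0, 0], [0, 0, 0], [0, 0, 0], [0, 0, 0], [0, 0, 0], [0, 0, 0]], fingers=[0, 0, 0, 0, 0, 0, 0, 0, 0, 0])

```text
clock: 1.82
tcp_pos: [0.4527, -0.0711, 0.2265]
orientation: [-0.001, 0.308, 0.951, 0.0]
contact_force: [-0.4, 0.2, -0.2]
opening: 0.0005
gripper_force: 0.0
```

Call:
play_rows(slide=[[0.13, -0.26, 0], [0.13, -0.26, 0], [0.13, -0.26, 0], [0.13, -0.26, -0.42], [0.13, -0.26, -0.42], [0.13, -0.26, -0.42], [0.13, -0.26, -0.42], [0.13, -0.26, -0.42], [0.13, -0.26, -0.42]], angular=[[0, 0, 0], [0, 0, 0], [0, 0, 0], [0, 0, 0], [0, 0, 0], [0, 0, 0], [0, 0, 0], [0, 0, 0], [0, 0, 0]], fingers=[0, 0, 0, 0, 0, 0, 0, 0, 0])

```text
clock: 2.57
tcp_pos: [0.4924, -0.1482, 0.1041]
orientation: [0.002, 0.306, 0.952, 0.0]
contact_force: [0.8, 0.1, 1.6]
opening: 0.0003
gripper_force: 0.0
```

```bash
python3 - <<'E'
from h import *
save("scene","s1.png",(210,150,190,130),4)
s=sensors.state();p=s["tcp_pos"];print(p)
ex=np.array([.585,.811,0])
q=proj("scene",[p-[0,0,.022],[.516,-.116,.049],[.503,-.135,.013]]);print(((q-[210,150])*4).round())
E
```

```text
[ 0.49333378 -0.14894572  0.10539687]
[[539. 130.]
 [484. 184.]
 [509. 228.]]
```

View pics/s1.png

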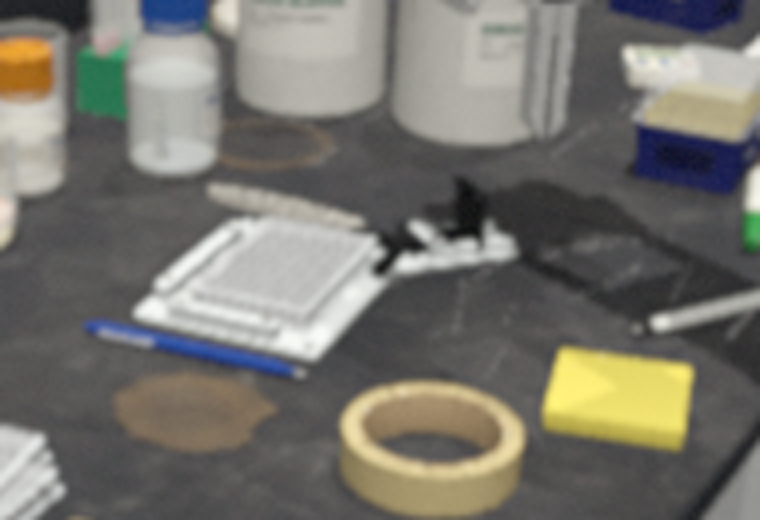

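The fingertips show at about (540,135), and the tab's rear top edge is near (484,185), where I predicted it. I'll descend behind the tab and push.

Call:
play_rows(slide=[[0, 0, -0.1], [0, 0, -0.19], [0, 0, -0.19], [0, 0, -0.19], [0, 0, -0.19]], angular=[[0, 0, 0], [0, 0, 0], [0, 0, 0], [0, 0, 0], [0, 0, 0]], fingers=[0, 0, 0, 0, 0])

```text
clock: 3.03
tcp_pos: [0.4931, -0.1501, 0.0479]
orientation: [0.003, 0.308, 0.952, -0.0]
contact_force: [0.6, -0.6, -0.1]
opening: 0.0004
gripper_force: 0.0
```

Call:
play_rows(slide=[[0.01, 0.0139, 0], [0.02, 0.0277, 0], [0.03, 0.0416, 0], [0.034, 0.0471, 0], [0.038, 0.0527, 0], [0.042, 0.0582, 0], [0.046, 0.0638, 0], [0.05, 0.0693, 0], [0.054, 0.0749, 0], [0.058, 0.0804, 0], [0.062, 0.086, 0], [0.062, 0.086, 0]], angular=[[0, 0, 0], [0, 0, 0], [0, 0, 0], [0, 0, 0], [0, 0, 0], [0, 0, 0], [0, 0, 0], [0, 0, 0], [0, 0, 0], [0, 0, 0], [0, 0, 0], [0, 0, 0]], fingers=[0, 0, 0, 0, 0, 0, 0, 0, 0, 0, 0, 0])

```text
clock: 4.03
tcp_pos: [0.5097, -0.1233, 0.0445]
orientation: [0.0, 0.308, 0.952, 0.0]
contact_force: [0.1, -0.8, -1.1]
opening: 0.0006
gripper_force: 0.0
```

Call:
play_rows(slide=[[0.004, 0.0055, 0], [0.008, 0.011, 0], [0.012, 0.0166, 0], [0.016, 0.0222, 0], [0.02, 0.0277, 0], [0.02, 0.0277, 0]], angular=[[0, 0, 0], [0, 0, 0], [0, 0, 0], [0, 0, 0], [0, 0, 0], [0, 0, 0]], fingers=[0, 0, 0, 0, 0, 0])

```text
clock: 4.53
tcp_pos: [0.5157, -0.1151, 0.0445]
orientation: [0.0, 0.308, 0.952, 0.0]
contact_force: [-0.9, -2.8, 1.1]
opening: -0.0002
gripper_force: 1.2
```

Call:
play_rows(slide=[[0.004, 0.0055, 0], [0.008, 0.011, 0], [0.012, 0.0166, 0], [0.016, 0.0222, 0], [0.02, 0.0277, 0], [0.02, 0.0277, 0]], angular=[[0, 0, 0], [0, 0, 0], [0, 0, 0], [0, 0, 0], [0, 0, 0], [0, 0, 0]], fingers=[0, 0, 0, 0, 0, 0])

```text
clock: 5.03
tcp_pos: [0.5219, -0.1066, 0.0445]
orientation: [0.0, 0.307, 0.952, 0.0]
contact_force: [-0.2, -2.2, -0.8]
opening: 0.0004
gripper_force: 1.1
```

Call:
play_rows(slide=[[0.003, 0.0042, 0], [0.006, 0.0083, 0], [0.009, 0.0125, 0], [0.012, 0.0166, 0], [0.012, 0.0166, 0]], angular=[[0, 0, 0], [0, 0, 0], [0, 0, 0], [0, 0, 0], [0, 0, 0]], fingers=[0, 0, 0, 0, 0])

```text
clock: 5.45
tcp_pos: [0.5233, -0.1045, 0.0445]
orientation: [-0.001, 0.308, 0.951, -0.003]
contact_force: [-7.5, -8.9, 2.5]
opening: -0.0001
gripper_force: 5.8
```

Call:
play_rows(slide=[[0.002, 0.0028, 0], [0.004, 0.0055, 0], [0.006, 0.0083, 0], [0.006, 0.0083, 0]], angular=[[0, 0, 0], [0, 0, 0], [0, 0, 0], [0, 0, 0]], fingers=[0, 0, 0, 0])

```text
clock: 5.78
tcp_pos: [0.5234, -0.1045, 0.0446]
orientation: [-0.002, 0.308, 0.951, -0.006]
contact_force: [-11.6, -15.2, 5.1]
opening: 0.0002
gripper_force: 9.5
```

Call:
play_rows(slide=[[0.002, 0.0028, 0], [0.004, 0.0055, 0], [0.006, 0.0083, 0], [0.006, 0.0083, 0]], angular=[[0, 0, 0], [0, 0, 0], [0, 0, 0], [0, 0, 0]], fingers=[0, 0, 0, 0])

```text
clock: 6.12
tcp_pos: [0.5235, -0.1044, 0.0447]
orientation: [-0.004, 0.308, 0.951, -0.009]
contact_force: [-15.6, -20.5, 7.6]
opening: 0.0004
gripper_force: 13.2
```

The arm stopped hard after about 27 mm of push, which fits the clamp being home. I'll back off, rise, and check.

Call:
play_rows(slide=[[-0.02, -0.028, 0], [-0.06, -0.084, 0], [-0.09, -0.12, 0], [-0.09, -0.12, 0], [-0.09, -0.12, 0.5], [-0.09, -0.12, 0.5], [-0.09, -0.12, 0.5], [-0.09, -0.12, 0.5], [-0.09, -0.12, 0.5], [-0.09, -0.12, 0.5], [-0.3, -0.5, 0.5], [-0.3, -0.5, 0.5], [-0.3, -0.5, 0.5], [-0.3, -0.5, 0.5], [-0.3, -0.5, 0.5], [-0.3, -0.5, 0.5]], angular=[[0, 0, 0], [0, 0, 0], [0, 0, 0], [0, 0, 0], [0, 0, 0], [0, 0, 0], [0, 0, 0], [0, 0, 0], [0, 0, 0], [0, 0, 0], [0, 0, 0], [0, 0, 0], [0, 0, 0], [0, 0, 0], [0, 0, 0], [0, 0, 0]], fingers=[0, 0, 0, 0, 0, 0, 0, 0, 0, 0, 0, 0, 0, 0, 0, 0])

```text
clock: 7.45
tcp_pos: [0.4385, -0.2459, 0.1926]
orientation: [-0.001, 0.308, 0.951, 0.001]
contact_force: [-0.0, 0.2, -0.5]
opening: 0.0004
gripper_force: 0.0
```

```bash
python3 - <<'E'
from h import *
save("top","c1.png",(255,168,100,70),8)
save("scene","s2.png",(240,190,110,60),7)
E
```

```text
(no output)
```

View pics/c1.png

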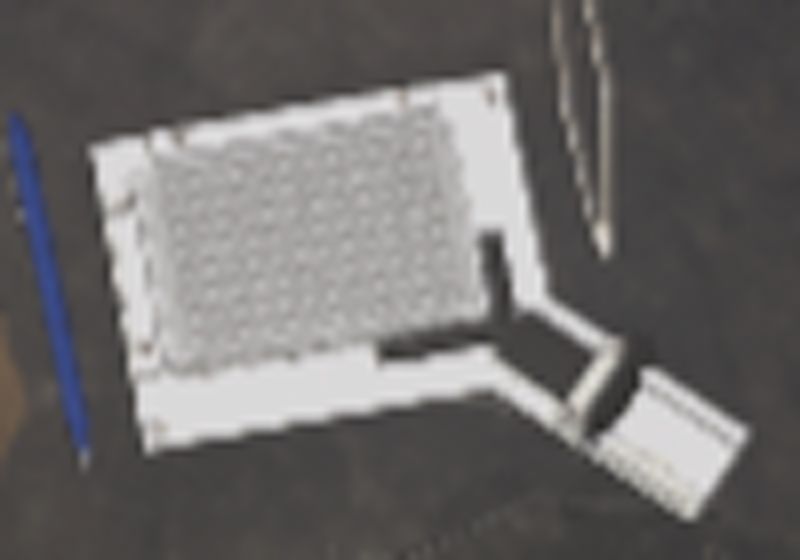

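View pics/s2.png

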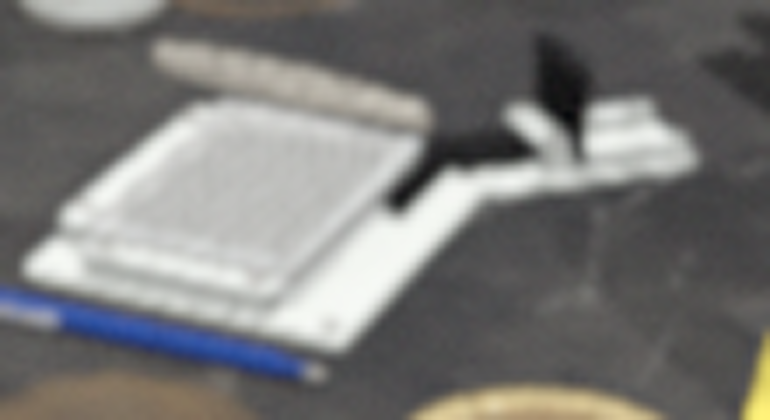

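The plate now sits square against both fences, with the black V jaw on its corner at (495,330) in the crop and the tab moved forward to (600,390). Next I'll rectify averaged frames and fit the well lattice.

```bash
cat > rect.py <<'E'
from h import *
yaw=np.radians(9.2);C=np.array([.600,.0204])
def grid(z,n="top",k=4,X=75,Y=95):  # k px per mm; rows: +x up, cols: +y left
    xs=np.arange(X,-X,-1/k)/1e3;ys=np.arange(Y,-Y,-1/k)/1e3
    gy,gx=np.meshgrid(ys,xs);c,s=np.cos(yaw),np.sin(yaw)
    P=np.stack([C[0]+c*gx-s*gy,C[1]+s*gx+c*gy,np.full_like(gx,z)],-1)
    return proj(n,P).reshape(*gx.shape,2).astype(np.float32)
E
python3 - <<'E'
from rect import *
im=np.mean([cams.grab_frame("top").astype(np.float32) for _ in range(12)],0);np.save("avg.npy",im)
m=grid(.02);R=cv2.remap(im,m,None,cv2.INTER_CUBIC)[:,:,1]
R=np.clip((R-90)*255/140,0,255).astype(np.uint8);np.save("R.npy",R)
V=cv2.cvtColor(R,cv2.COLOR_GRAY2BGR)
k=4
def px(x,y):return int((95-y)*k),int((75-x)*k)
cv2.rectangle(V,px(43,64),px(-43,-64),(0,0,255),1)
for x in(31.5,-31.5):
    for y in(49.5,-49.5):cv2.circle(V,px(x,y),14,(0,255,0),1)
cv2.imwrite("pics/r1.png",V)
# lattice phase (period 9 mm)
G=R.astype(float);G-=cv2.GaussianBlur(G,(0,0),18)
w=G[int((75-26)*k):int((75+26)*k),int((95-44)*k):int((95+44)*k)]
x=26-np.arange(w.shape[0])/k;y=44-np.arange(w.shape[1])/k
for nm,prof,c in(("x",w.mean(1),x),("y",w.mean(0),y)):
    for per in(8.6,8.8,9,9.2,9.4):
        f=(prof*np.exp(2j*np.pi*c/per)).mean();print(nm,per,abs(f).round(3),"bright at",(np.angle(f)/2/np.pi*per).round(2))
E
```

```text
x 8.6 3.718 bright at 3.13
x 8.8 4.009 bright at 3.19
x 9 4.049 bright at 3.24
x 9.2 3.865 bright at 3.3
x 9.4 3.498 bright at 3.36
y 8.6 1.097 bright at 2.67
y 8.8 1.398 bright at 2.79
y 9 1.474 bright at 2.89
y 9.2 1.326 bright at 2.99
y 9.4 1.013 bright at 3.05
```

View pics/r1.png

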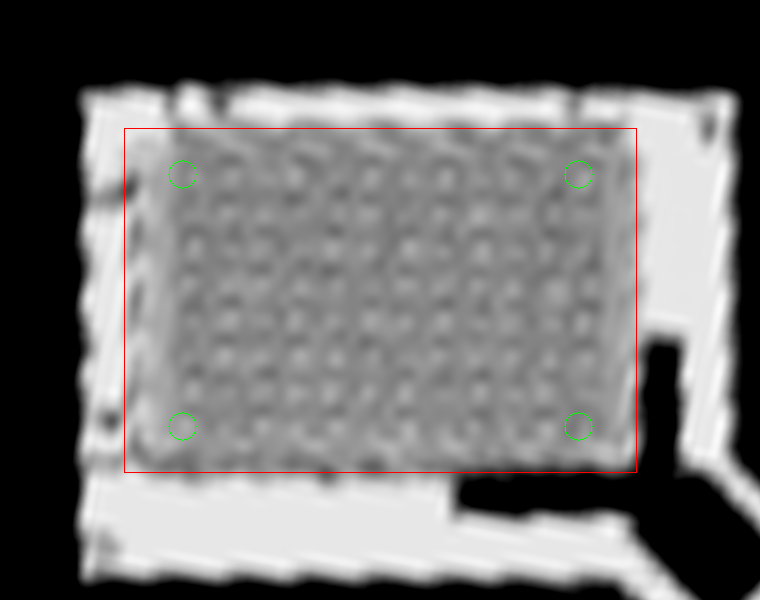

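The seated outline and wells fit my nest pose to within about 1 mm; the lattice calls for a shift of about (-0.5, -1.2) mm. That puts the wells at (0.623, 0.073) for the fixed corner and (0.5765, -0.035) for the clamp corner.

Call:
play_rows(slide=[[0.6, 0.95, 0], [0.6, 0.95, 0], [0.6, 0.95, 0], [0.6, 0.95, 0], [0.6, 0.95, 0], [0.6, 0.95, 0], [0.6, 0.95, 0], [0.6, 0.95, 0], [0.6, 0.95, 0], [0.6, 0.95, 0], [0.6, 0.95, 0], [0.6, 0.95, 0]], angular=[[0, 0, 0], [0, 0, 0], [0, 0, 0], [0, 0, 0], [0, 0, 0], [0, 0, 0], [0, 0, 0], [0, 0, 0], [0, 0, 0], [0, 0, 0], [0, 0, 0], [0, 0, 0]], fingers=[0, 0, 0, 0, 0, 0, 0, 0, 0, 0, 0, 0])

```text
clock: 9.15
tcp_pos: [0.6182, 0.0366, 0.1946]
orientation: [-0.0, 0.308, 0.951, -0.0]
contact_force: [0.1, -0.2, 0.8]
opening: 0.0003
gripper_force: 0.0
```

Remaining shift: (0.0047, 0.0364, -0.1346), which is (0.016, 0.121, -0.449) in shares. I'll descend in two stages.

Call:
play_rows(slide=[[0.016, 0.121, 0], [0.016, 0.121, -0.12], [0.016, 0.121, -0.24], [0.016, 0.121, -0.34], [0.016, 0.121, -0.34], [0.016, 0.121, -0.34], [0.016, 0.121, -0.34]], angular=[[0, 0, 0], [0, 0, 0], [0, 0, 0], [0, 0, 0], [0, 0, 0], [0, 0, 0], [0, 0, 0]], fingers=[0, 0, 0, 0, 0, 0, 0])

```text
clock: 9.73
tcp_pos: [0.6245, 0.0731, 0.095]
orientation: [0.002, 0.308, 0.951, 0.001]
contact_force: [0.7, -0.4, 0.7]
opening: 0.0007
gripper_force: 0.0
```

```bash
python3 - <<'E'
from h import *
s=sensors.state();p=s["tcp_pos"];print(p)
a,b=(230,180),6
im=cams.grab_frame("scene")[180:270,230:350,::-1];im=cv2.resize(im,None,fx=6,fy=6,interpolation=cv2.INTER_CUBIC)
c,sn=np.cos(np.radians(9.2)),np.sin(np.radians(9.2));C=np.array([.5997,.0191])
def W(x,y,z):return [C[0]+c*x-sn*y,C[1]+sn*x+c*y,z]
P=[W(x,y,.02) for x,y in((.043,.064),(.043,-.064),(-.043,-.064),(-.043,.064))]
q=((proj("scene",P)-[230,180]+.5)*6).astype(int);cv2.polylines(im,[q.reshape(-1,1,2)],True,(0,0,255),1)
for w in (W(.0315,.0495,.02),W(-.0315,-.0495,.02),p-[0,0,.022]):
    u=((proj("scene",[w])[0]-[230,180]+.5)*6).astype(int);cv2.circle(im,tuple(int(v) for v in u),5,(0,255,0),1)
cv2.imwrite("pics/s3.png",im)
E
```

```text
[0.62452479 0.07312497 0.09500599]
```

View pics/s3.png

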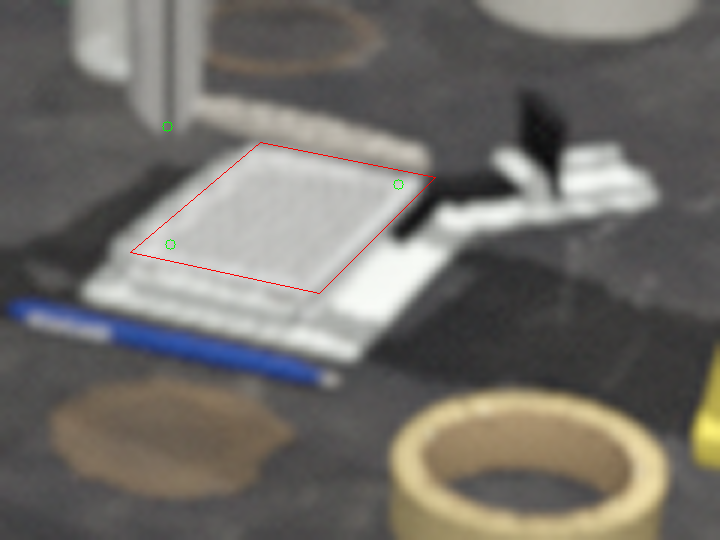

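The projected fingertip at (167,126) matches the one in the picture. The plate outline looks a few px to the right of the real plate, so I'll quantify that from the s2 corners.

```bash
python3 - <<'E'
from h import *
c,s=np.cos(np.radians(9.2)),np.sin(np.radians(9.2));C=np.array([.5997,.0191])
R=np.array([[c,-s],[s,c]])
def loc(n,p,z):return ((back(n,p,z)[:,:2]-C)@R*1e3).round(1).tolist()
f=lambda p:(np.array(p,float)+.5)/7-.5+[240,190]
print("plate top R,B,L,back",loc("scene",f([(428,138),(268,290),(62,218),(215,100)]),.02))
print("tab top ends",loc("scene",f([(540,32),(590,75)]),.049))
print("base bottom/left z6",loc("scene",f([(345,352),(25,265)]),.004))
g=lambda p:(np.array(p,float)+.5)/8-.5+[255,168]
print("top cam base +x+y,+x-y,-x+y z6",loc("top",g([(90,148),(505,72),(148,450)]),.006))
print("top cam base z16",loc("top",g([(90,148),(505,72),(148,450)]),.016))
# rectified view from scene at z=.02, centre C
import rect;rect.C=C
im=np.mean([cams.grab_frame("scene").astype(np.float32) for _ in range(4)],0)
V=cv2.remap(im,rect.grid(.02,"scene"),None,cv2.INTER_CUBIC)[:,:,::-1]
V=np.clip((V-60)*1.4,0,255).astype(np.uint8).copy()
px=lambda x,y:(int((95-y)*4),int((75-x)*4))
cv2.rectangle(V,px(43,64),px(-43,-64),(0,0,255),1)
for x in(31.5,-31.5):
    for y in(49.5,-49.5):cv2.circle(V,px(x,y),14,(0,255,0),1)
cv2.imwrite("pics/r2.png",V)
E
```

```text
plate top R,B,L,back [[-40.4, -61.3], [-37.7, 81.5], [51.4, 63.0], [47.8, -57.5]]
tab top ends [[-65.2, -114.6], [-96.5, -82.3]]
base bottom/left z6 [[-67.5, 83.3], [60.8, 73.9]]
top cam base +x+y,+x-y,-x+y z6 [[56.3, 75.9], [56.4, -90.2], [-66.2, 75.1]]
top cam base z16 [[53.5, 75.9], [53.5, -88.8], [-68.1, 75.0]]
```

View pics/r2.png

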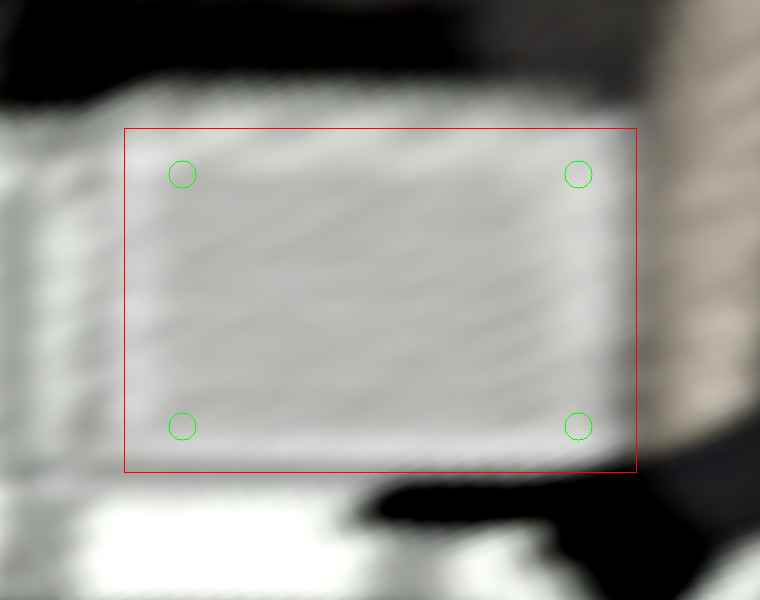

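The scene view looks along y at a grazing angle, so a depth error of a few mm explains its offset in y. In x it agrees with the top fit, so I keep that fit, within about 2 mm. Now I'll descend and dwell.

Call:
play_rows(slide=[[-0.005, 0.002, -0.04], [-0.005, 0.002, -0.08], [-0.005, 0.002, -0.12], [-0.005, 0.002, -0.12], [-0.005, 0.002, -0.12], [-0.005, 0.002, -0.12]], angular=[[0, 0, 0], [0, 0, 0], [0, 0, 0], [0, 0, 0], [0, 0, 0], [0, 0, 0]], fingers=[0, 0, 0, 0, 0, 0])

```text
clock: 10.48
tcp_pos: [0.6218, 0.075, 0.0559]
orientation: [-0.0, 0.308, 0.952, -0.0]
contact_force: [-0.0, -0.2, -0.2]
opening: 0.0008
gripper_force: 0.0
```

Call:
play_rows(slide=[[0, 0, 0], [0, 0, 0], [0, 0, 0], [0, 0, 0], [0, 0, 0], [0, 0, 0], [0, 0, 0], [0, 0, 0], [0, 0, 0], [0, 0, 0], [0, 0, 0], [0, 0, 0], [0, 0, 0], [0, 0, 0], [0, 0, 0], [0, 0, 0], [0, 0, 0], [0, 0, 0], [0, 0, 0], [0, 0, 0]], angular=[[0, 0, 0], [0, 0, 0], [0, 0, 0], [0, 0, 0], [0, 0, 0], [0, 0, 0], [0, 0, 0], [0, 0, 0], [0, 0, 0], [0, 0, 0], [0, 0, 0], [0, 0, 0], [0, 0, 0], [0, 0, 0], [0, 0, 0], [0, 0, 0], [0, 0, 0], [0, 0, 0], [0, 0, 0], [0, 0, 0]], fingers=[0, 0, 0, 0, 0, 0, 0, 0, 0, 0, 0, 0, 0, 0, 0, 0, 0, 0, 0, 0])

```text
clock: 12.15
tcp_pos: [0.622, 0.0749, 0.0565]
orientation: [0.0, 0.308, 0.952, 0.0]
contact_force: [0.1, 0.2, 0.1]
opening: 0.0003
gripper_force: 0.0
```

Call:
play_rows(slide=[[0, 0, 0], [0, 0, 0], [0, 0, 0], [0, 0, 0], [0, 0, 0], [0, 0, 0], [0, 0, 0], [0, 0, 0], [0, 0, 0], [0, 0, 0], [0, 0, 0], [0, 0, 0]], angular=[[0, 0, 0], [0, 0, 0], [0, 0, 0], [0, 0, 0], [0, 0, 0], [0, 0, 0], [0, 0, 0], [0, 0, 0], [0, 0, 0], [0, 0, 0], [0, 0, 0], [0, 0, 0]], fingers=[0, 0, 0, 0, 0, 0, 0, 0, 0, 0, 0, 0])

```text
clock: 13.15
tcp_pos: [0.622, 0.0749, 0.0565]
orientation: [0.0, 0.308, 0.952, 0.0]
contact_force: [0.1, 0.1, 1.3]
opening: 0.0001
gripper_force: 0.0
```

It settled about 2 mm off nominal in +y. I'll add a second dwell on the other side of nominal to cover the calibration uncertainty.

Call:
play_rows(slide=[[0.005, -0.011, 0], [0.005, -0.011, 0], [0.005, -0.011, 0], [0.005, -0.011, 0], [0.005, -0.011, 0], [0.005, -0.011, 0], [0.005, -0.011, 0], [0.005, -0.011, 0], [0.005, -0.011, 0], [0.005, -0.011, 0], [0.005, -0.011, 0], [0.005, -0.011, 0], [0.005, -0.011, 0], [0.005, -0.011, 0], [0.005, -0.011, 0], [0.005, -0.011, 0], [0.005, -0.011, 0], [0.005, -0.011, 0], [0.005, -0.011, 0], [0.005, -0.011, 0]], angular=[[0, 0, 0], [0, 0, 0], [0, 0, 0], [0, 0, 0], [0, 0, 0], [0, 0, 0], [0, 0, 0], [0, 0, 0], [0, 0, 0], [0, 0, 0], [0, 0, 0], [0, 0, 0], [0, 0, 0], [0, 0, 0], [0, 0, 0], [0, 0, 0], [0, 0, 0], [0, 0, 0], [0, 0, 0], [0, 0, 0]], fingers=[0, 0, 0, 0, 0, 0, 0, 0, 0, 0, 0, 0, 0, 0, 0, 0, 0, 0, 0, 0])

```text
clock: 14.82
tcp_pos: [0.6235, 0.0716, 0.0565]
orientation: [0.0, 0.308, 0.952, 0.0]
contact_force: [0.0, -0.6, -0.4]
opening: 0.0004
gripper_force: 0.0
```

Call:
play_rows(slide=[[0, 0, 0], [0, 0, 0], [0, 0, 0], [0, 0, 0], [0, 0, 0], [0, 0, 0], [0, 0, 0], [0, 0, 0], [0, 0, 0]], angular=[[0, 0, 0], [0, 0, 0], [0, 0, 0], [0, 0, 0], [0, 0, 0], [0, 0, 0], [0, 0, 0], [0, 0, 0], [0, 0, 0]], fingers=[0, 0, 0, 0, 0, 0, 0, 0, 0])

```text
clock: 15.57
tcp_pos: [0.6235, 0.0716, 0.0565]
orientation: [0.0, 0.308, 0.952, 0.0]
contact_force: [0.8, -0.7, 1.0]
opening: 0.0003
gripper_force: 0.0
```

Call:
play_rows(slide=[[0, 0, 0.13], [-0.157, -0.35, 0.13], [-0.157, -0.35, 0.13], [-0.157, -0.35, 0.13], [-0.157, -0.35, 0.13], [-0.157, -0.35, 0.13], [-0.157, -0.35, 0.1], [-0.157, -0.35, 0.05], [-0.157, -0.35, 0], [-0.157, -0.35, 0], [-0.157, -0.35, 0], [-0.157, -0.35, 0]], angular=[[0, 0, 0], [0, 0, 0], [0, 0, 0], [0, 0, 0], [0, 0, 0], [0, 0, 0], [0, 0, 0], [0, 0, 0], [0, 0, 0], [0, 0, 0], [0, 0, 0], [0, 0, 0]], fingers=[0, 0, 0, 0, 0, 0, 0, 0, 0, 0, 0, 0])

```text
clock: 16.57
tcp_pos: [0.5769, -0.0325, 0.0567]
orientation: [0.0, 0.307, 0.952, 0.0]
contact_force: [-0.8, -0.3, -0.4]
opening: 0.0006
gripper_force: 0.0
```

Call:
play_rows(slide=[[0, 0, 0], [0, 0, 0], [0, 0, 0], [0, 0, 0], [0, 0, 0], [0, 0, 0], [0, 0, 0], [0, 0, 0], [0, 0, 0], [0, 0, 0], [0, 0, 0], [0, 0, 0], [0, 0, 0], [0, 0, 0], [0, 0, 0], [0, 0, 0], [0, 0, 0], [0, 0, 0], [0, 0, 0], [0, 0, 0]], angular=[[0, 0, 0], [0, 0, 0], [0, 0, 0], [0, 0, 0], [0, 0, 0], [0, 0, 0], [0, 0, 0], [0, 0, 0], [0, 0, 0], [0, 0, 0], [0, 0, 0], [0, 0, 0], [0, 0, 0], [0, 0, 0], [0, 0, 0], [0, 0, 0], [0, 0, 0], [0, 0, 0], [0, 0, 0], [0, 0, 0]], fingers=[0, 0, 0, 0, 0, 0, 0, 0, 0, 0, 0, 0, 0, 0, 0, 0, 0, 0, 0, 0])

```text
clock: 18.23
tcp_pos: [0.5764, -0.0334, 0.0565]
orientation: [0.0, 0.308, 0.952, 0.0]
contact_force: [-0.3, -0.3, 0.0]
opening: 0.0002
gripper_force: 0.0
```

Call:
play_rows(slide=[[0, 0, 0], [0, 0, 0], [0, 0, 0], [0, 0, 0], [0, 0, 0], [0, 0, 0], [0, 0, 0], [0, 0, 0]], angular=[[0, 0, 0], [0, 0, 0], [0, 0, 0], [0, 0, 0], [0, 0, 0], [0, 0, 0], [0, 0, 0], [0, 0, 0]], fingers=[0, 0, 0, 0, 0, 0, 0, 0])

```text
clock: 18.9
tcp_pos: [0.5764, -0.0334, 0.0565]
orientation: [0.0, 0.308, 0.952, 0.0]
contact_force: [-0.8, -0.5, -0.7]
opening: 0.0004
gripper_force: 0.0
```

Here is a second dwell, 2.5 mm to -y with x also shifted slightly. I'll use the last picture for a fingertip check.

```bash
python3 - <<'E'
from h import *
save("scene","s4.png",(240,180,110,75),7)
p=sensors.state()["tcp_pos"]
for q in (p-[0,0,.022],[*p[:2],.02]): print((proj("scene",[q])[0]-[240,180]+.5)*7)
E
```

```text
[395.29023086 181.79296537]
[393.85179229 216.84785937]
```

View pics/s4.png

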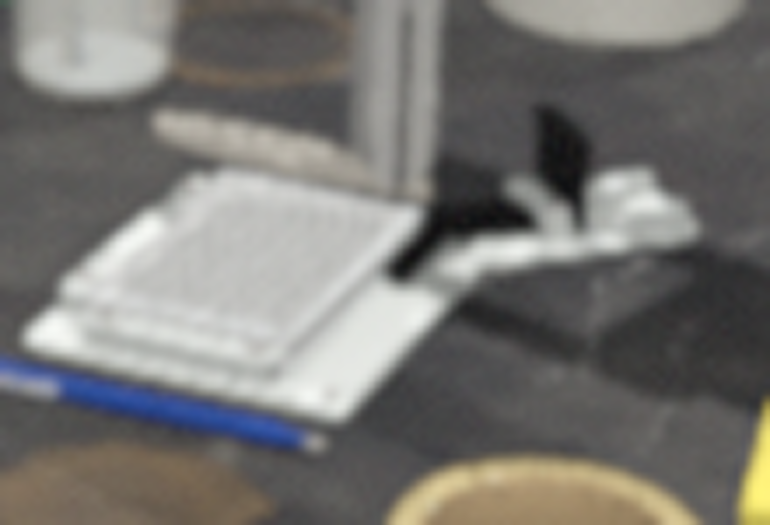

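Call:
play_rows(slide=[[0, -0.008, 0], [0, -0.008, 0], [0, -0.008, 0], [0, -0.008, 0], [0, -0.008, 0], [0, -0.008, 0], [0, -0.008, 0], [0, -0.008, 0], [0, -0.008, 0], [0, -0.008, 0], [0, -0.008, 0], [0, -0.008, 0], [0, -0.008, 0], [0, -0.008, 0], [0, -0.008, 0], [0, -0.008, 0], [0, -0.008, 0], [0, -0.008, 0], [0, -0.008, 0], [0, -0.008, 0]], angular=[[0, 0, 0], [0, 0, 0], [0, 0, 0], [0, 0, 0], [0, 0, 0], [0, 0, 0], [0, 0, 0], [0, 0, 0], [0, 0, 0], [0, 0, 0], [0, 0, 0], [0, 0, 0], [0, 0, 0], [0, 0, 0], [0, 0, 0], [0, 0, 0], [0, 0, 0], [0, 0, 0], [0, 0, 0], [0, 0, 0]], fingers=[0, 0, 0, 0, 0, 0, 0, 0, 0, 0, 0, 0, 0, 0, 0, 0, 0, 0, 0, 0])

```text
clock: 20.62
tcp_pos: [0.5764, -0.0358, 0.0565]
orientation: [0.0, 0.308, 0.952, 0.0]
contact_force: [-0.0, 0.6, -0.6]
opening: 0.0004
gripper_force: 0.0
```

Call:
play_rows(slide=[[0, 0, 0], [0, 0, 0], [0, 0, 0], [0, 0, 0], [0, 0, 0], [0, 0, 0], [0, 0, 0]], angular=[[0, 0, 0], [0, 0, 0], [0, 0, 0], [0, 0, 0], [0, 0, 0], [0, 0, 0], [0, 0, 0]], fingers=[0, 0, 0, 0, 0, 0, 0])

```text
clock: 21.2
tcp_pos: [0.5764, -0.0358, 0.0565]
orientation: [0.0, 0.308, 0.952, 0.0]
contact_force: [-0.1, 0.6, -0.0]
opening: 0.0004
gripper_force: 0.0
```

The fingertips hover at (400,195), above the well near the plate's clamp-side corner at (425,207). The clamp and plate haven't moved. I'll rise clear and hand in.

Call:
play_rows(slide=[[0, 0, 0.4], [0, 0, 0.4], [0, 0, 0.4], [0, 0, 0.4], [0, 0, 0.4], [0, 0, 0.4], [0, 0, 0.4], [0, 0, 0.4]], angular=[[0, 0, 0], [0, 0, 0], [0, 0, 0], [0, 0, 0], [0, 0, 0], [0, 0, 0], [0, 0, 0], [0, 0, 0]], fingers=[0, 0, 0, 0, 0, 0, 0, 0])

```text
clock: 21.87
tcp_pos: [0.5753, -0.0356, 0.174]
orientation: [-0.002, 0.308, 0.952, -0.0]
contact_force: [-0.4, 0.1, 0.1]
opening: 0.0002
gripper_force: 0.0
```

```bash
python3 -c "
from h import *
print(r.finish_job())"
```

```text
the job is handed in; nothing more can be done
None
```

I pushed the clamp to its hard stop, which left the plate square against both fences in the pictures, dwelt over the fixed-corner well and then the clamp-corner well without contact (about 2 mm position uncertainty), and handed the job in at about 22 s; no verdict came back.

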